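Load the board tester and latch its guard

ROBOT

A 6-joint arm with a two-finger parallel gripper is mounted at the origin on the work surface. World frame = base frame: x ahead of the robot, y to its left, z up, the work surface at z = 0. Lengths are in m, angles in rad, forces in N, time in s.
With the tool pointing down it reaches from about 0.325 to 0.875 m from the base axis. Payload 4.4 kg.
Tool frame: the origin (TCP) lies at the very end of the fingers, on their centre line; the grasp point (between the pads) lies 19 mm behind it; z points along the fingers, x is the direction in which the jaws open and shut, and the axes are right-handed (so a half turn about z gives the same grasp; the last joint's range is limited). The gripper opens to 85 mm and grips with 20 to 120 N. Pads are 22 mm wide; open, the fingers measure 114 mm over their backs; the gripper's body (76 mm by 85 mm) begins 54 mm behind the grasp point. The pads swing forward as they close: fully open they stand 13 mm farther back than shut.
Start: joints at [1.109, 0.207, 1.542, -0, 1.393, -0.15], TCP at [0.176, 0.547, 0.231] pointing down, gripper open.
Joint ranges: [-2.73, 2.73], [-0.86, 2.22], [0.23, 2.46], [-1.11, 4.25], [0.08, 2.63], [-2.82, 2.82]. Speed limits (rad/s): [2.79, 2.79, 3.14, 3.14, 3.14, 3.14].

INTERFACE

Orientations are given as a rotation vector (axis times angle).
In Python, from plant import r gives the robot as it stands.
- The arm moves only by the shell command python3 -m pendant 'ROWS' [FORCE]. ROWS is JSON, a list of rows, each a list of 7 numbers: the shift along the tool's x, y, z in units of 30 mm (1.0 is 30 mm), then the turn, a rotation vector about the tool's x, y, z in units of 8 degrees (1.0 is 8 degrees), then the finger opening in mm, from 0 to 85.4. In form: [[dx, dy, dz, rx, ry, rz, hand], ...]. A call has 1 to 5 rows; each row is the pose to reach, as a shift and turn from the pose commanded when the call began, along the tool's axes at that moment; what a row does not reach only later rows make up. A row lasts 1/8 s, in which the tool goes at most 62.5 mm and 10.7 degrees, less where a joint would pass 70% of its speed; a pose out of reach is approached as far as the arm can. A call with a gripper value outside its range is refused whole. The fingers move at their own pace and stop on an object; FORCE is the grip in N (left out, the last holds). Time passes only in rows, so rows that repeat a pose let the fingers close. It gives the time, the measured TCP pose, the force and the opening at its end, in the units of the state.
- r.read_state(): the state, without advancing time (a new reading comes with each control period).
- r.capture(name): name is "side" or "top" or "wrist"; returns a dict with "pixels" (420x560x3 uint8, blue, green, red), "fx", "fy", "cx", "cy" (pixels), "eye" and "rotation" of the camera in the world; the wrist camera has in their place "tool_from_camera" (4x4, takes a point from camera to tool coordinates, whose origin is the TCP and whose axes are the tool frame's). Camera axes: x right, y down, z forward; pixel columns grow to the right and rows downward; lengths in m; the calibration is good to about 2 mm. A picture is of the moment at which its call begins: read the wrist's pose just before it. There is no depth.
- r.close_job(): hands the job in, once; it reports no verdict.
The state is a dict: "time": time; "joint_pos": joint angles; "joint_velocities": joint speeds; "effort": joint torques, N m; "eef_pos": TCP position; "tool_rot": TCP orientation; "wrist_force": force on the tool from outside, world axes, zero at the start; "torque": the same for the moment, N m; "width": finger opening in m.
Only numpy, scipy, OpenCV 4.12 (cv2) and the standard library are available. Lean on these libraries where they do the work, as an engineer would, in place of code of your own. Each camera call takes 0.05 s, during which the arm holds its last target.

TASK

Put the blue circuit board into the black nest of the board tester so that it lies fully down in the pocket, and let go of it. Then push the tester's clear sliding guard shut over it by its yellow plate, until the spring catch clicks and holds the guard shut by itself; push only as hard as it takes, do not ram it. Leave the bottle, the spool and the tip cleaner where they stand.

Things in the scene. Friction and masses are not known exactly. Their poses are not given: they have to be found in the camera images.
- board: Loose blue circuit board, 60 x 80 x 4 mm (its x, y, z), 100 to 200 g, flat on the bench. A white transformer block with a yellow band stands on its centre: 24 mm (x) by 34 mm (y), its top 32 mm above the board's underside; hold it by this block, across the 24 mm. Its other parts rise less than 7 mm above its top face. Origin: centre of the underside; z up.
- nest (a point): Centre of the floor of the tester's black pocket, 49 mm above the bench; fully down means the board's underside on this floor. Pocket 64 mm (x) by 84 mm (y) inside, walls 6 mm thick and 8 mm high: the board fits long side along y, either way round, 2 mm free each side. Axes: z up, yaw as the tester; the guard stands open on the +y side and shuts towards -y.
- tester: White console fixed to the bench, 180 (x) by 330 (y) by 45 mm; origin: centre of its underside; yaw varies. On its far (+x) side, near mid-length, stands a grey spring catch with a red pin beside the guard. The catch is set up to 18 mm either way along the rail in each start and is not measured, so the travel at which it clicks must be felt. The red pin drops 10 to 12 mm at the click.
- push_plate (a point): Middle of the top edge of the yellow plate standing upright on the guard's clear roof near its trailing (+y) end. Plate 70 mm wide (x), 8 mm thick (y), 36 mm tall above the roof, whose top is 91 mm above the bench; this point is 127 mm above the bench. Axes as those of the nest; it moves with the guard. Push the plate's +y face towards -y.
- guard (a joint): Travel of the clear hood (108 x 150 mm) in m: 0 open (start), grows as it shuts. A spring of 3 to 5 N slowly runs it back open if let go unlatched. It latches somewhere from 0.108 to 0.147: over the 15 mm before, a hump raises the push to 10 to 15 N, then comes the click, the push falls off, and 2 to 3 mm on is a rigid stop. Latched, it has 2 to 3 mm play. Over 30 N on it does damage.
- flux_bottle: Amber bottle with black cap, 40 mm across, 90 mm high, standing loose near the board; to be left alone. Origin: centre of its underside.
- wire_spool: Silvery spool, 56 mm across, 50 mm high, standing loose on the bench; to be left alone. Origin: centre of its underside.
- tip_cleaner: Brass dome (72 mm across) on a dark base 90 x 120 mm, 70 mm high, 700 g, on the left of the tester; to be left alone. Origin: centre of its underside.
Mind the look-alikes: they are no part of the job. What is meant by the board is not red, and is the smaller of those in its own colour.

How it is judged:
By the outcome, as a careful person would: the job done as asked, in the order asked, and still so for the second after the job is handed in, with the robot touching nothing.
It also fails if it takes over 53 s, if anything falls off the work surface, if the arm or the gripper's body presses on something with over 40 N, if the wrist force passes 120 N, or if a joint passes its speed limit or range.

## Working session

There is one attempt and no reset: what is moved stays moved. The work goes in short steps, Python scripts to look and compute and a shell command to move; the robot and the scene stay as the last step left them, time stands still between calls to the robot, and variables do not carry over. Pictures are saved under pics/ and viewed, and the job is handed in when it is done.

```bash
ls; mkdir -p pics; cat > h.py <<'E'
import numpy as np, cv2
from scipy.spatial.transform import Rotation as R
from plant import r
def cap(n,f):
    s=r.read_state(); c=r.capture(n); cv2.imwrite('pics/'+f,c['pixels'])
    if n=='wrist':
        T=np.eye(4);T[:3,:3]=R.from_rotvec(s['tool_rot']).as_matrix();T[:3,3]=s['eef_pos']
        W=T@np.array(c['tool_from_camera']); c['eye']=W[:3,3]; c['rotation']=W[:3,:3]
    d={k:np.array(c[k]).tolist() for k in ('fx','fy','cx','cy','eye','rotation')}
    import json; json.dump(d,open('pics/'+f+'.json','w'))
    return c
def load(f):
    import json; return json.load(open('pics/'+f+'.json'))
def pt(c,u,v,z):
    Rm=np.array(c['rotation']);e=np.array(c['eye'])
    d=Rm@np.array([(u-c['cx'])/c['fx'],(v-c['cy'])/c['fy'],1.])
    return e+d*(z-e[2])/d[2]
def px(c,p):
    Rm=np.array(c['rotation']);q=Rm.T@(np.array(p)-np.array(c['eye']))
    return np.array([c['fx']*q[0]/q[2]+c['cx'],c['fy']*q[1]/q[2]+c['cy']])
E
python3 - <<'E'
from h import *
for n in('top','side','wrist'):
    c=cap(n,n+'0.png'); print(n,np.round(c['eye'],3),np.round(c['rotation'],3).tolist(),c['fx'])
s=r.read_state();print(s)
E
```

```text
pics
top [0.314 0.005 1.291] [-2.184, 2.119, -0.166] 495.46414131525523
side [0.465 0.886 0.671] [-0.052, 2.746, -1.501] 470.3075486581675
wrist [0.104 0.57  0.373] [[0.306, 0.909, 0.284], [0.952, -0.291, -0.093], [-0.002, 0.299, -0.954]] 357.9619468273338
{'time': 0.15, 'joint_pos': array([ 1.10852811e+00,  2.07295350e-01,  1.54263094e+00,  1.22173980e-05,
        1.39352930e+00, -1.50496431e-01]), 'joint_velocities': array([-1.31083174e-03, -2.76023812e-03, -3.83861790e-03, -8.29822632e-04,
       -6.13911046e-04,  2.87249324e-05]), 'effort': array([-6.00099302e-04, -3.83512723e+01, -2.92038810e+01, -1.59663591e-04,
        6.66141364e-03, -4.04731011e-06]), 'eef_pos': array([0.17611399, 0.54673699, 0.23034971]), 'tool_rot': array([ 2.5387114 ,  1.8491119 , -0.00260494]), 'wrist_force': array([ 0.59704217, -0.34940034, -0.50054685]), 'torque': array([-0.00335628,  0.02764158, -0.01380966]), 'width': 0.08498542547751081}
```

```bash
sed -i "s/^def pt/def RM(c):\n    a=np.array(c['rotation']); return R.from_rotvec(a).as_matrix() if a.shape==(3,) else a\ndef pt/; s/Rm=np.array(c\['rotation'\])/Rm=RM(c)/" h.py; cat h.py | tail -12
```

```text
return c
def load(f):
    import json; return json.load(open('pics/'+f+'.json'))
def RM(c):
    a=np.array(c['rotation']); return R.from_rotvec(a).as_matrix() if a.shape==(3,) else a
def pt(c,u,v,z):
    Rm=RM(c);e=np.array(c['eye'])
    d=Rm@np.array([(u-c['cx'])/c['fx'],(v-c['cy'])/c['fy'],1.])
    return e+d*(z-e[2])/d[2]
def px(c,p):
    Rm=RM(c);q=Rm.T@(np.array(p)-np.array(c['eye']))
    return np.array([c['fx']*q[0]/q[2]+c['cx'],c['fy']*q[1]/q[2]+c['cy']])
```

View pics/top0.png

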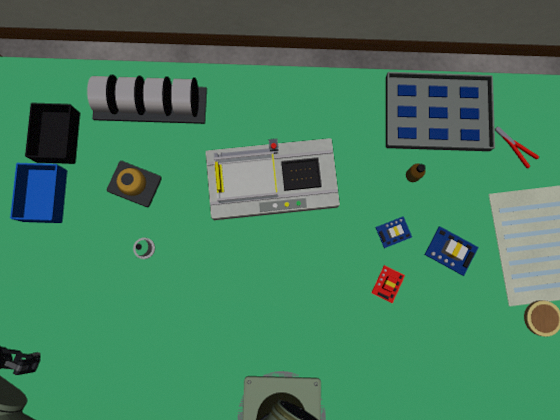

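View pics/side0.png

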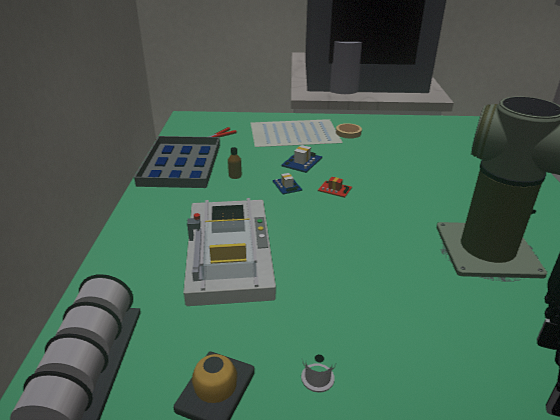

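View pics/wrist0.png

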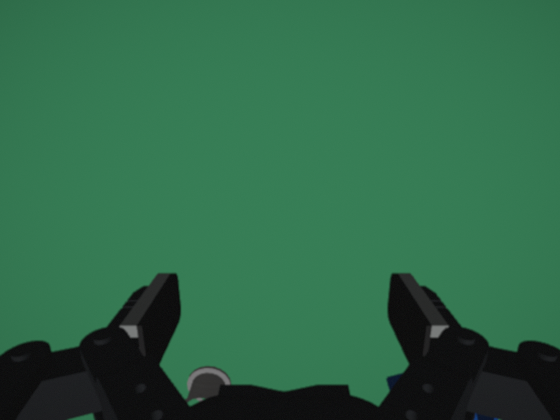

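In the top view, the loose boards are small blue (394,232), larger blue (452,250) and red (388,284). The tray holds fixed blue squares at (440,112). The small blue one fits: not red, and the smaller of the two blues. I'll confirm it in an enlarged crop and measure it.

```bash
python3 - <<'E'
from h import *
im=cv2.imread('pics/top0.png')
a=cv2.resize(im[205:305,360:490],None,fx=5,fy=5,interpolation=cv2.INTER_CUBIC)
cv2.imwrite('pics/crop_b.png',a)
a=cv2.resize(im[130:225,198:348],None,fx=5.3,fy=5.3,interpolation=cv2.INTER_CUBIC)
cv2.imwrite('pics/crop_t.png',a)
c=load('top0.png')
for n,u,v,z in(('board',394,232,.004),('big',452,250,.004),('bottle',416,172,.0),('nest',301,174,.049),('plate',219,178,.127)): print(n,pt(c,u,v,z).round(4))
hsv=cv2.cvtColor(im,cv2.COLOR_BGR2HSV)
m=((hsv[...,0]>100)&(hsv[...,0]<130)&(hsv[...,1]>100)).astype(np.uint8)
n,l,st,ce=cv2.connectedComponentsWithStats(m)
for i in range(1,n):
    if st[i,4]>200:
        p=np.argwhere(l==i)[:,::-1]
        w=np.array([pt(c,u,v,.004)[:2] for u,v in p],np.float32)
        print(ce[i].round(1),cv2.minAreaRect(w))
E
```

```text
board [ 0.4704 -0.2809  0.004 ]
big [ 0.4278 -0.4326  0.004 ]
bottle [ 0.6344 -0.341   0.    ]
nest [ 0.6075 -0.0319  0.049 ]
plate [0.5729 0.1666 0.127 ]
[468.8  92. ] ((0.8624062538146973, -0.4870367646217346), (0.02870655618607998, 0.05095745995640755), 1.944740891456604)
[438. 112.] ((0.8024359345436096, -0.40113139152526855), (0.02833903767168522, 0.05031602084636688), 1.9138166904449463)
[469. 113.] ((0.802437961101532, -0.4857349395751953), (0.028344720602035522, 0.050457168370485306), 1.9122557640075684)
[407.  132.4] ((0.7418356537818909, -0.3164379298686981), (0.04876845329999924, 0.03126144781708717), 89.8615493774414)
[438.  133.4] ((0.7421881556510925, -0.4002895951271057), (0.048802029341459274, 0.030669398605823517), 89.04814147949219)
[469.9 134.4] ((0.7418394088745117, -0.48705607652664185), (0.048857465386390686, 0.0315488837659359), 88.81556701660156)
[ 38.2 192.5] ((0.5476585030555725, 0.6552448868751526), (0.1338256597518921, 0.15713338553905487), 89.98652648925781)
[393.3 232. ] ((0.47104933857917786, -0.27917107939720154), (0.057516973465681076, 0.07904878258705139), 23.28684425354004)
[448.6 250.5] ((0.42633405327796936, -0.42988041043281555), (0.11349871009588242, 0.08447106182575226), 62.658050537109375)
```

View pics/crop_b.png

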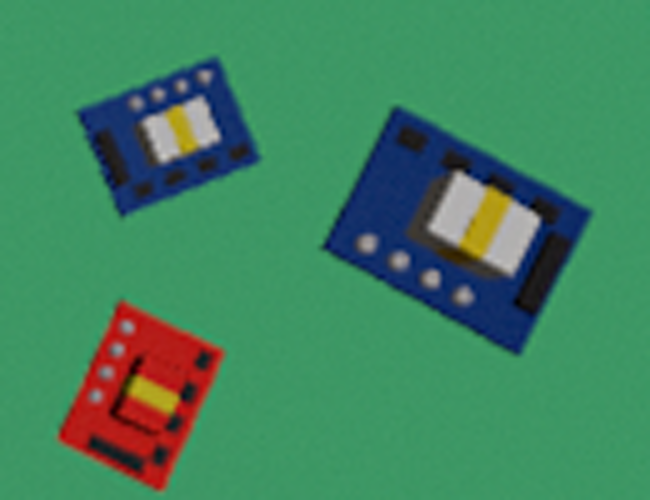

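View pics/crop_t.png

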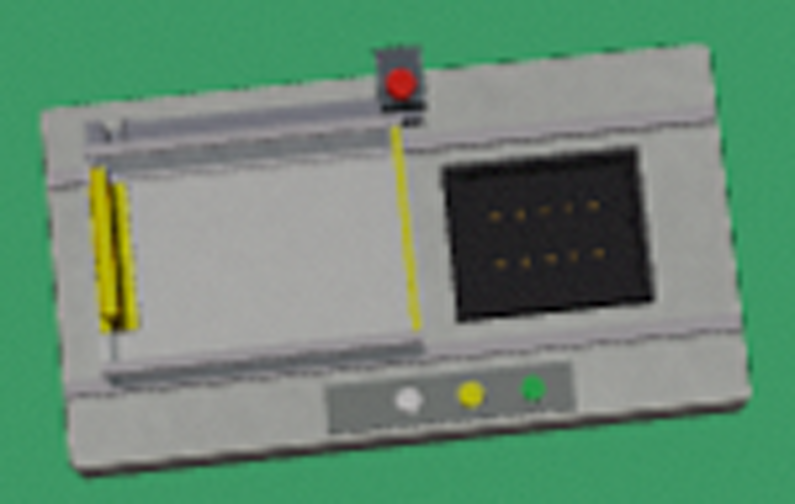

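The small blue board at (394,232) is confirmed. It measures about 58 x 79 mm, with a white block and yellow band, at world (0.471,-0.279). The short side is at yaw about 23°. Next I'll measure the tester roughly and plan the move.

```bash
cat >> h.py <<'E'
def go(p,yaw,tilt=None):
    """print shift/turn in pendant units from present pose to pose tool down with tool x at yaw(deg)"""
    s=r.read_state(); A=R.from_rotvec(s['tool_rot'])
    B=R.from_euler('z',yaw,degrees=True)*R.from_euler('x',180,degrees=True)
    d=A.inv().apply(np.array(p)-s['eef_pos'])/.03
    w=(A.inv()*B).as_rotvec(degrees=True)/8
    print('units',np.r_[d,w].round(3), 'dist mm',np.linalg.norm(d)*30,'t',s['time'],'tcp',s['eef_pos'].round(4),'w',s['width'].round(4),'F',s['wrist_force'].round(1))
E
python3 - <<'E'
from h import *
c=load('top0.png')
k=lambda x,y:(198+(x+.5)/5.3-.5,130+(y+.5)/5.3-.5)
P=[pt(c,*k(*q),.057)[:2] for q in((443,165),(637,149),(655,301),(459,322))]
print(np.round(P,4),np.mean(P,0), [np.linalg.norm(P[i]-P[i-1]).round(4) for i in range(4)])
Q=[pt(c,*k(*q),.045)[:2] for q in((42,110),(708,45),(749,402),(78,472))]
print(np.round(Q,4),np.mean(Q,0),[np.linalg.norm(Q[i]-Q[i-1]).round(4) for i in range(4)])
for A in(P,Q):
  d=A[0]-A[1]+A[3]-A[2]; print(np.degrees(np.arctan2(-d[0],d[1])))
a=pt(c,*k(98,168),.127);b=pt(c,*k(108,330),.127);print('plate',a,b,np.linalg.norm(a-b))
go((.455,-.242,.23),23.3)
E
```

```text
[[ 0.6387  0.0199]
 [ 0.6497 -0.0736]
 [ 0.575  -0.0838]
 [ 0.5618  0.0098]] [ 0.60629973 -0.03192723] [np.float64(0.0776), np.float64(0.0941), np.float64(0.0753), np.float64(0.0945)]
[[ 0.6631  0.2164]
 [ 0.7066 -0.1082]
 [ 0.5294 -0.1309]
 [ 0.4855  0.1898]] [0.59613967 0.04176706] [np.float64(0.1797), np.float64(0.3275), np.float64(0.1787), np.float64(0.3237)]
7.362671033079768
7.715667164868251
plate [0.61379761 0.1756707  0.127     ] [0.53907497 0.16742651 0.127     ] 0.07517605803858593Traceback (most recent call last):
  File "<stdin>", line 11, in <module>
  File "h.py", line 29, in go
    print('units',np.r_[d,w].round(3), 'dist mm',np.linalg.norm(d)*30,'t',s['time'],'tcp',s['eef_pos'].round(4),'w',s['width'].round(4),'F',s['wrist_force'].round(1))
                                                                                                                    ^^^^^^^^^^^^^^^^
AttributeError: 'float' object has no attribute 'round'
```

```bash
sed -i "s/s\['width'\].round(4)/round(s['width'],4)/" h.py
python3 - <<'E'
from h import *
go((.455,-.242,.23),23.3)
E
```

```text
units [-2.2172e+01  1.6913e+01  4.8000e-02  4.0000e-03  1.3000e-02  6.1050e+00] dist mm 836.5904434925193 t 0.15 tcp [0.1761 0.5467 0.2303] w 0.085 F [ 0.6 -0.3 -0.5]
```

```bash
python3 -m pendant '[[-22.2,16.9,0,0,0,6.1,85],[-22.2,16.9,0,0,0,6.1,85],[-22.2,16.9,0,0,0,6.1,85],[-22.2,16.9,0,0,0,6.1,85],[-22.2,16.9,0,0,0,6.1,85]]'; python3 - <<'E'
from h import *
go((.455,-.242,.23),23.3)
E
```

```text
time: 0.78
eef_pos: [0.2804, 0.2507, 0.2312]
tool_rot: [3.077, 0.631, 0.001]
wrist_force: [1.6, 0.0, 0.6]
width: 0.0847
units [-1.1120e+00  1.7389e+01  4.3000e-02  2.0000e-03 -4.0000e-03 -1.6000e-02] dist mm 522.7397589895412 t 0.775 tcp [0.2804 0.2507 0.2312] w 0.0847 F [1.6 0.  0.6]
```

```bash
python3 -m pendant '[[-1.1,17.4,0,0,0,0,85],[-1.1,17.4,0,0,0,0,85],[-1.1,17.4,0,0,0,0,85],[-1.1,17.4,0,0,0,0,85],[-1.1,17.4,0,0,0,0,85]]'; python3 - <<'E'
from h import *
go((.455,-.242,.23),23.3)
E
```

```text
time: 1.4
eef_pos: [0.3859, -0.0437, 0.2314]
tool_rot: [3.077, 0.634, 0.002]
wrist_force: [0.2, 1.3, 0.4]
width: 0.0852
units [-4.980e-01  6.981e+00  4.900e-02  2.000e-03 -7.000e-03 -1.000e-03] dist mm 209.96607095549172 t 1.4 tcp [ 0.3859 -0.0437  0.2314] w 0.0852 F [0.2 1.3 0.4]
```

```bash
python3 -m pendant '[[-0.5,7,0,0,0,0,85],[-0.5,7,0,0,0,0,85],[-0.5,7,0,0,0,0,85],[-0.5,7,0,0,0,0,85],[-0.5,7,0,0,0,0,85]]'; python3 - <<'E'
from h import *
c=cap('wrist','w1.png')
go((.455,-.242,.23),23.3)
E
```

```text
time: 2.02
eef_pos: [0.4551, -0.2419, 0.2306]
tool_rot: [-3.077, -0.631, 0.001]
wrist_force: [-0.2, 1.2, -0.3]
width: 0.0853
units [-0.011  0.051  0.021 -0.013  0.004 -0.004] dist mm 1.6924206514385702 t 2.075 tcp [ 0.4547 -0.2405  0.2306] w 0.0848 F [-0.1  0.8 -0.2]
```

View pics/w1.png

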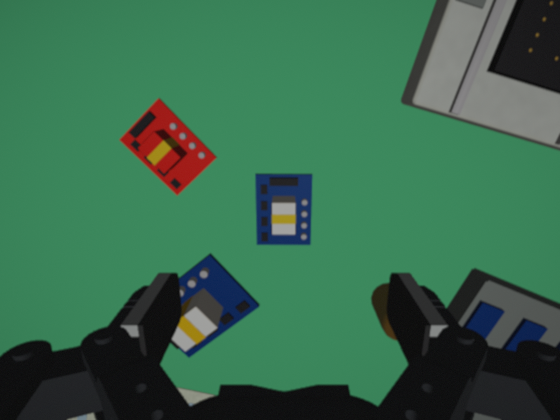

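The wrist view shows the small blue board at (284,209) with its block at (284,217). Red is at (168,147), the big blue at (205,305) and the bottle at (385,310).

```bash
python3 - <<'E'
from h import *
c=load('w1.png'); im=cv2.imread('pics/w1.png')
hsv=cv2.cvtColor(im,cv2.COLOR_BGR2HSV)
m=((hsv[...,0]>85)|(hsv[...,0]<50)|(hsv[...,1]<60)).astype(np.uint8); 
n,l,st,ce=cv2.connectedComponentsWithStats(m)
i=l[209,270]; print(st[i])
p=np.argwhere(l==i)[:,::-1]
w=np.array([pt(c,u,v,.004)[:2] for u,v in p],np.float32); print(cv2.minAreaRect(w))
roi=np.zeros_like(m);roi[195:245,266:300]=1
b=(roi>0)&(((hsv[...,1]<60)&(hsv[...,2]>140))|((hsv[...,0]>15)&(hsv[...,0]<35)&(hsv[...,2]>120)))
p=np.argwhere(b)[:,::-1];print(p.min(0),p.max(0))
w=np.array([pt(c,u,v,.032)[:2] for u,v in p],np.float32); print('block',cv2.minAreaRect(w))
for q in((375,300),(390,330)):print('bottle',pt(c,*q,.0).round(3),pt(c,*q,.09).round(3))
t=load('top0.png')
print(pt(t,420,168,.09).round(3),pt(t,412,178,0).round(3))
E
```

```text
[ 255  174   57   71 3942]
((0.47141632437705994, -0.27967381477355957), (0.06008298695087433, 0.07930873334407806), 23.25238037109375)
[272 203] [295 233]
block ((0.4716000258922577, -0.27929848432540894), (0.023256277665495872, 0.03188520669937134), 23.2537841796875)
bottle [ 0.616 -0.341  0.   ] [ 0.57 -0.3   0.09]
bottle [ 0.652 -0.37   0.   ] [ 0.598 -0.323  0.09 ]
[ 0.623 -0.327  0.09 ] [ 0.618 -0.33   0.   ]
```

```bash
python3 - <<'E'
from h import *
go((.4715,-.2795,.06),23.25)
E
```

```text
units [ 4.000e-03  1.427e+00  5.685e+00 -1.300e-02  4.000e-03  2.000e-03] dist mm 175.83894387377677 t 2.075 tcp [ 0.4547 -0.2405  0.2306] w 0.0848 F [-0.1  0.8 -0.2]
```

```bash
python3 -m pendant '[[0,1.4,2,0,0,0,60],[0,1.4,4,0,0,0,60],[0,1.4,5.7,0,0,0,60],[0,1.4,5.7,0,0,0,60],[0,1.4,5.7,0,0,0,60]]' 40; python3 - <<'E'
from h import *
c=cap('wrist','w2.png')
go((.4715,-.2795,.013),23.25)
E
```

```text
time: 2.7
eef_pos: [0.473, -0.279, 0.0624]
tool_rot: [3.074, 0.637, 0.003]
wrist_force: [0.2, -1.2, 0.3]
width: 0.0601
units [-0.072 -0.052  1.685  0.036 -0.019  0.017] dist mm 50.63235598202783 t 2.75 tcp [ 0.4739 -0.2799  0.0636] w 0.0601 F [ 0.1 -0.8  0.8]
```

View pics/w2.png

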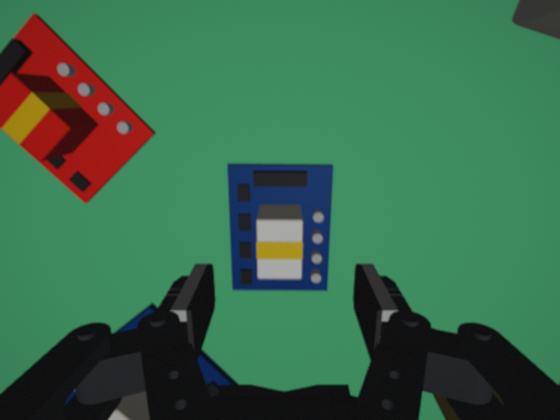

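```bash
python3 -m pendant '[[-0.05,0,0.7,0,0,0,60],[-0.05,0,1.3,0,0,0,60],[-0.05,0,1.3,0,0,0,60],[-0.05,0,1.3,0,0,0,60]]'; python3 - <<'E'
from h import *
go((.4715,-.2795,.013),23.25)
E
```

```text
time: 3.25
eef_pos: [0.4711, -0.28, 0.0223]
tool_rot: [3.075, 0.635, 0.002]
wrist_force: [0.9, 0.4, -0.1]
width: 0.0602
units [ 0.019 -0.011  0.309  0.011 -0.006  0.011] dist mm 9.304122857768235 t 3.25 tcp [ 0.4711 -0.28    0.0223] w 0.0602 F [ 0.9  0.4 -0.1]
```

```bash
python3 -m pendant '[[0,0,0.3,0,0,0,60],[0,0,0.3,0,0,0,15],[0,0,0.3,0,0,0,15],[0,0,0.3,0,0,0,15],[0,0,0.3,0,0,0,15]]' 40;python3 -m pendant '[[0,0,0,0,0,0,15],[0,0,0,0,0,0,15]]'; python3 - <<'E'
from h import *
c=cap('wrist','w3.png')
go((.4715,-.2795,.013),23.25)
E
```

```text
time: 3.88
eef_pos: [0.4704, -0.2796, 0.0123]
tool_rot: [3.077, 0.635, 0.0]
wrist_force: [-0.2, -0.4, -0.7]
width: 0.0231
time: 4.12
eef_pos: [0.4705, -0.2797, 0.0124]
tool_rot: [3.076, 0.635, 0.0]
wrist_force: [0.3, -0.3, 0.3]
width: 0.0233
units [ 0.033  0.01  -0.022  0.002 -0.001  0.01 ] dist mm 1.2287292939910548 t 4.175 tcp [ 0.4705 -0.2796  0.0123] w 0.0229 F [ 0.1  0.1 -0.3]
```

View pics/w3.png

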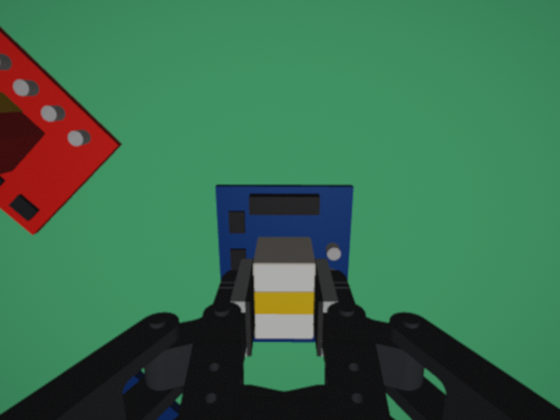

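Gripped at 23 mm on the block. Next: lift, then hover beside the nest to measure it with the wrist camera.

```bash
python3 -m pendant '[[0,0,-1,0,0,0,15],[0,0,-3,0,0,0,15],[0,0,-4.2,0,0,0,15],[0,0,-4.2,0,0,0,15]]'; python3 - <<'E'
from h import *
a=np.radians(7.5)
go((.6063+.09*np.sin(a),-.0319-.09*np.cos(a),.14),7.5)
E
```

```text
time: 4.68
eef_pos: [0.4726, -0.2813, 0.1421]
tool_rot: [3.07, 0.634, 0.008]
wrist_force: [1.2, -0.2, -1.5]
width: 0.0231
units [ 6.567 -2.982  0.072  0.048 -0.033  1.98 ] dist mm 216.37686007410562 t 4.675 tcp [ 0.4726 -0.2813  0.1421] w 0.0231 F [ 1.2 -0.2 -1.5]
```

```bash
python3 -m pendant '[[6.5,-3,0,0,0,2,15],[6.5,-3,0,0,0,2,15],[6.5,-3,0,0,0,2,15],[6.5,-3,0,0,0,2,15],[6.5,-3,0,0,0,2,15]]'; python3 -m pendant '[[0,0,0,0,0,0,15],[0,0,0,0,0,0,15]]'; python3 - <<'E'
from h import *
c=cap('wrist','w4.png')
a=np.radians(7.5)
go((.6063+.09*np.sin(a),-.0319-.09*np.cos(a),.14),7.5)
E
```

```text
time: 5.3
eef_pos: [0.6135, -0.1168, 0.1356]
tool_rot: [-3.133, -0.207, 0.006]
wrist_force: [-0.6, -0.8, -1.1]
width: 0.023
time: 5.55
eef_pos: [0.6125, -0.1206, 0.1373]
tool_rot: [-3.135, -0.199, 0.003]
wrist_force: [0.5, 0.3, -1.4]
width: 0.0231
units [ 0.172  0.036 -0.077 -0.003  0.009 -0.033] dist mm 5.758847190621089 t 5.6 tcp [ 0.6128 -0.1207  0.1377] w 0.0231 F [ 0.5 -0.4 -0.7]
```

View pics/w4.png

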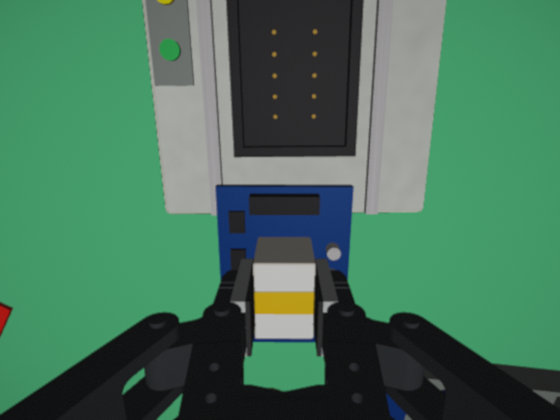

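```bash
python3 - <<'E'
from h import *
im=cv2.imread('pics/w4.png')
a=np.clip(cv2.resize(im[0:220,200:380].astype(float),None,fx=2.7,fy=2.7,interpolation=cv2.INTER_CUBIC)*1.8,0,255)
cv2.imwrite('pics/c4.png',a)
E
```

```text
[ WARN:0@0.454] global loadsave.cpp:1063 imwrite_ Unsupported depth image for selected encoder is fallbacked to CV_8U.
```

View pics/c4.png

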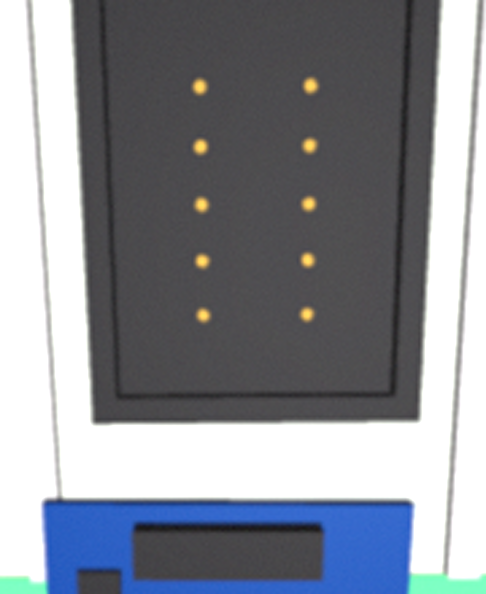

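```bash
python3 - <<'E'
from h import *
c=load('w4.png'); k=lambda x,y:((x+.5)/2.7-.5+200,(y+.5)/2.7-.5)
W=lambda x,y,z:pt(c,*k(x,y),z)[:2]
bl,br,tl,tr=W(95,421,.057),W(418,419,.057),W(72,0,.057),W(441,0,.057)
print('width',np.linalg.norm(br-bl),np.linalg.norm(tr-tl))
dx=br-bl; print('yaw from bottom',np.degrees(np.arctan2(dx[1],dx[0])))
for a,b in((bl,tl),(br,tr),((bl+br)/2,(tl+tr)/2)):
    d=b-a; print('yaw side',np.degrees(np.arctan2(-d[0],d[1])))
pins=np.array([W(*q,.050) for q in((200,86),(200,146),(201,204),(202,261),(203,315),(310,86),(309,146),(308,204),(307,260),(306,314))])
d=pins[0]+pins[5]-pins[4]-pins[9];print('pins',pins.mean(0),'yaw',np.degrees(np.arctan2(-d[0],d[1])), np.linalg.norm(d)/2)
y=np.radians(7.5);ey=np.array([-np.sin(y),np.cos(y)])
print('centre from outer wall',(bl+br)/2+.048*ey)
# board near edge: corners
s=r.read_state(); tcp=s['eef_pos']; print(s['tool_rot'])
zb=tcp[2]-.0123+.004
A,B=W(44,502,zb),W(412,502,zb); print('board edge',A,B,np.linalg.norm(A-B),'yaw',np.degrees(np.arctan2(*(B-A)[::-1])))
e=(B-A)/np.linalg.norm(B-A); cy=np.array([-e[1],e[0]]); bc=(A+B)/2-.04*cy; print('board centre',bc,'tcp',tcp, bc-tcp[:2])
X=R.from_rotvec(s['tool_rot']).as_matrix()[:2,0];print('tool yaw',np.degrees(np.arctan2(X[1],X[0])))
E
```

```text
width 0.0744882150946669 0.07532558212061839
yaw from bottom 7.676608367909279
yaw side 8.099852153174126
yaw side 7.542849334606074
yaw side 7.822185994800939
pins [ 0.6082251  -0.03223488] yaw 7.6628931048229125 0.04776076082938416
centre from outer wall [ 0.6085869  -0.03128461]
[-3.13506074e+00 -1.98195395e-01  1.92182742e-03]
board edge [ 0.57947331 -0.08527159] [ 0.63776383 -0.07777404] 0.058770725883202375 yaw 7.329361566231069
board centre [ 0.61372148 -0.12119598] tcp [ 0.61278161 -0.12070154  0.13770815] [ 0.00093988 -0.00049444]
tool yaw 7.234747505501888
```

```bash
python3 - <<'E'
from h import *
go((.6075,-.0313,.11),7.65)
E
```

```text
units [ 0.202 -2.978  0.924 -0.003  0.009 -0.052] dist mm 93.74579012343122 t 5.6 tcp [ 0.6128 -0.1207  0.1377] w 0.0231 F [ 0.5 -0.4 -0.7]
```

```bash
python3 -m pendant '[[0.2,-1.5,0,0,0,-0.05,15],[0.2,-3,0.4,0,0,-0.05,15],[0.2,-3,0.9,0,0,-0.05,15],[0.2,-3,0.9,0,0,-0.05,15],[0.2,-3,0.9,0,0,-0.05,15]]'; python3 -m pendant '[[0,0,0,0,0,0,15],[0,0,0,0,0,0,15]]'; python3 - <<'E'
from h import *
c=cap('wrist','w5.png')
go((.6075,-.0313,.075),7.65)
E
```

```text
time: 6.22
eef_pos: [0.6086, -0.0311, 0.1117]
tool_rot: [3.134, 0.209, 0.001]
wrist_force: [0.2, -0.3, -0.5]
width: 0.0231
time: 6.48
eef_pos: [0.6087, -0.0304, 0.1119]
tool_rot: [3.134, 0.21, 0.002]
wrist_force: [-0.2, 0.2, -2.3]
width: 0.0229
units [-0.042  0.03   1.224  0.002 -0.005  0.005] dist mm 36.757941232090694 t 6.525 tcp [ 0.6086 -0.0302  0.1117] w 0.0231 F [ 0.3 -0.3 -0.3]
```

View pics/w5.png

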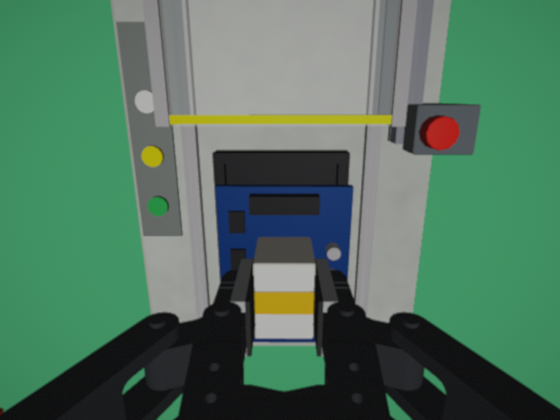

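```bash
python3 - <<'E'
from h import *
im=cv2.imread('pics/w5.png')
a=np.clip(cv2.resize(im[130:230,195:370].astype(float),None,fx=4,fy=4,interpolation=cv2.INTER_CUBIC)*1.8,0,255).astype(np.uint8)
cv2.imwrite('pics/c5.png',a)
E
```

```text
(no output)
```

View pics/c5.png

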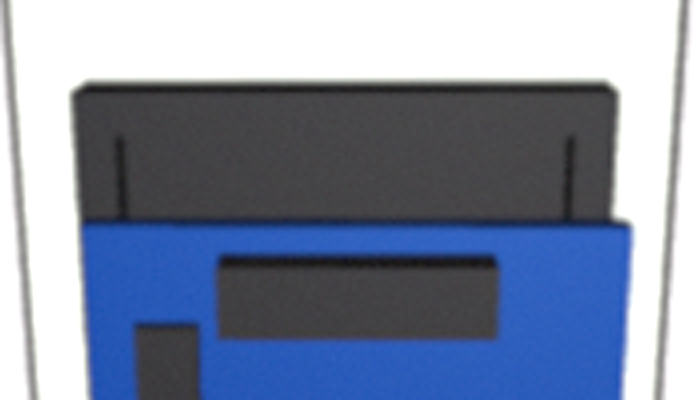

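```bash
python3 - <<'E'
from h import *
c=load('w5.png'); k=lambda x,y:((x+.5)/4-.5+195,(y+.5)/4-.5+130)
W=lambda x,y,z:pt(c,*k(x,y),z)[:2]
tl,tr=W(75,92,.057),W(614,91,.057)
e=(tr-tl)/np.linalg.norm(tr-tl);cy=np.array([-e[1],e[0]])
n=(tl+tr)/2-.048*cy;print('w',np.linalg.norm(tr-tl),np.degrees(np.arctan2(e[1],e[0])),'nest',n)
s=r.read_state();z=s['eef_pos'][2]-.0083
A,B=W(83,224,z),W(630,224,z)
f=(B-A)/np.linalg.norm(B-A);fy=np.array([-f[1],f[0]]);b=(A+B)/2-.04*fy
print('board w',np.linalg.norm(A-B),np.degrees(np.arctan2(f[1],f[0])),b,'tcp',s['eef_pos'])
print('needed world shift',n-b,'local',(n-b)@e,(n-b)@cy)
print('pin red',pt(c,441,132,.1))
E
```

```text
w 0.07413177674470753 7.831367527616796 nest [ 0.60839945 -0.03201005]
board w 0.05915556338863084 7.7173423655696585 [ 0.60979654 -0.03120691] tcp [ 0.608598   -0.03023211  0.11172602]
needed world shift [-0.00139709 -0.00080314] local -0.0014934934844859395 -0.0006052866532666904
pin red [0.66734107 0.03963729 0.1       ]
```

```bash
python3 -m pendant '[[-0.05,0.02,0.5,0,0,0,15],[-0.05,0.02,1,0,0,0,15],[-0.05,0.02,1.2,0,0,0,15],[-0.05,0.02,1.2,0,0,0,15],[-0.05,0.02,1.2,0,0,0,15]]'; python3 - <<'E'
from h import *
c=cap('wrist','w6.png')
cv2.imwrite('pics/c6.png',np.clip(cv2.resize(c['pixels'][130:230,195:370].astype(float),None,fx=4,fy=4,interpolation=cv2.INTER_CUBIC)*1.8,0,255).astype(np.uint8))
go((.6075,-.0313,.062),7.65)
E
```

```text
time: 7.15
eef_pos: [0.6073, -0.0305, 0.0756]
tool_rot: [3.134, 0.212, 0.001]
wrist_force: [-0.1, 0.4, -0.4]
width: 0.0232
units [-0.001  0.027  0.46   0.003 -0.008  0.011] dist mm 13.829734593124536 t 7.2 tcp [ 0.6074 -0.0305  0.0758] w 0.0231 F [ 0.  -0.7 -1.1]
```

View pics/c6.png

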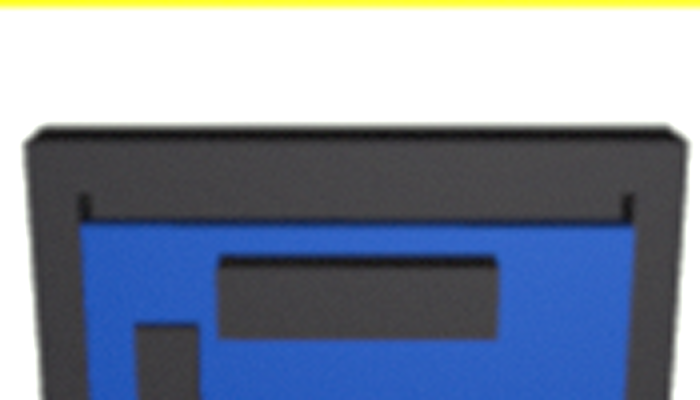

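```bash
python3 -m pendant '[[0,0.02,0.15,0,0,0,15],[0,0.02,0.3,0,0,0,15],[0,0.02,0.4,0,0,0,15],[0,0.02,0.46,0,0,0,15],[0,0.02,0.46,0,0,0,15]]'; python3 - <<'E'
from h import *
c=cap('wrist','w7.png')
cv2.imwrite('pics/c7.png',np.clip(cv2.resize(c['pixels'][110:350,195:370].astype(float),None,fx=2.5,fy=2.5,interpolation=cv2.INTER_CUBIC)*1.8,0,255).astype(np.uint8))
go((.6075,-.0313,.062),7.65)
E
```

```text
time: 7.82
eef_pos: [0.607, -0.031, 0.0615]
tool_rot: [3.134, 0.212, 0.0]
wrist_force: [-0.5, -0.3, -1.6]
width: 0.0228
units [ 0.014  0.01  -0.017  0.001 -0.002  0.011] dist mm 0.7127044271752184 t 7.875 tcp [ 0.6071 -0.0311  0.0615] w 0.023 F [ 0.6  0.2 -1.4]
```

View pics/c7.png

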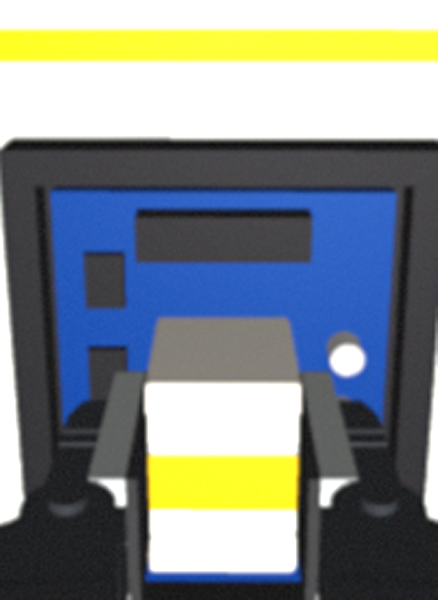

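```bash
python3 -m pendant '[[0,0,0.03,0,0,0,15],[0,0,0.03,0,0,0,15]]';python3 -m pendant '[[0,0,0.02,0,0,0,15],[0,0,0.02,0,0,0,15]]'
```

```text
time: 8.12
eef_pos: [0.6072, -0.0311, 0.0614]
tool_rot: [3.134, 0.212, 0.001]
wrist_force: [-2.9, 0.5, 5.1]
width: 0.0231
time: 8.38
eef_pos: [0.6071, -0.0311, 0.0613]
tool_rot: [3.134, 0.212, 0.001]
wrist_force: [-4.1, 0.3, 7.6]
width: 0.0231
```

It has touched the floor, with the wrist force up to 7.6 N. Releasing and rising.

```bash
python3 -m pendant '[[0,0,-0.02,0,0,0,34],[0,0,-0.02,0,0,0,34],[0,0,-0.02,0,0,0,34]]'; python3 -m pendant '[[0,0,-0.5,0,0,0,34],[0,0,-1.5,0,0,0,34],[0,0,-3,0,0,0,34],[0,0,-4,0,0,0,34],[0,0,-4,0,0,0,34]]'; python3 - <<'E'
from h import *
c=cap('wrist','w8.png')
go((.6075,-.0313,.062),7.65)
E
```

```text
time: 8.75
eef_pos: [0.6068, -0.031, 0.0602]
tool_rot: [-3.134, -0.212, 0.0]
wrist_force: [-0.0, -0.5, 0.7]
width: 0.0343
time: 9.38
eef_pos: [0.6098, -0.0315, 0.1855]
tool_rot: [3.132, 0.212, 0.014]
wrist_force: [-0.4, 0.3, -0.8]
width: 0.0343
units [-0.038 -0.007  4.03   0.01  -0.03   0.011] dist mm 120.90677391627625 t 9.425 tcp [ 0.6081 -0.0313  0.1829] w 0.0339 F [ 0.3  1.3 -0.9]
```

View pics/w8.png

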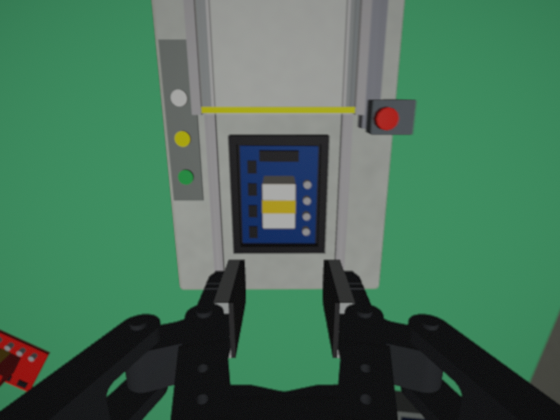

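The board is down and centred in the pocket: block at (279,203), with even gaps. TCP z was 49.0 mm above its value at the pick, which matches the pocket floor height. Now I'll move over the guard to measure the yellow plate.

```bash
cat >> h.py <<'E'
Y0=np.radians(7.7);EX=np.array([np.cos(Y0),np.sin(Y0)]);EY=np.array([-np.sin(Y0),np.cos(Y0)]);N=np.array([.6083,-.0318])
def L(x,y,z): return np.r_[N+x*EX+y*EY,z]
def loc(p): d=np.array(p)[:2]-N; return np.array([d@EX,d@EY])
E
python3 - <<'E'
from h import *
go(L(0,.15,.2),7.7)
E
```

```text
units [ 0.009 -4.981 -0.577  0.01  -0.03   0.005] dist mm 150.41504069944074 t 9.425 tcp [ 0.6081 -0.0313  0.1829] w 0.0339 F [ 0.3  1.3 -0.9]
```

```bash
python3 -m pendant '[[0,-5,-0.6,0,0,0,0],[0,-5,-0.6,0,0,0,0],[0,-5,-0.6,0,0,0,0],[0,-5,-0.6,0,0,0,0],[0,-5,-0.6,0,0,0,0]]';  python3 - <<'E'
from h import *
c=cap('wrist','w9.png')
go(L(0,.15,.2),7.7)
E
```

```text
time: 10.05
eef_pos: [0.586, 0.117, 0.1972]
tool_rot: [3.134, 0.212, -0.004]
wrist_force: [-0.0, -0.4, -0.1]
width: -0.0002
units [ 0.065 -0.002 -0.087  0.003  0.015 -0.003] dist mm 3.256132370651494 t 10.1 tcp [0.5863 0.1165 0.1974] w 0.0002 F [ 0.6 -0.2  0.2]
```

View pics/w9.png

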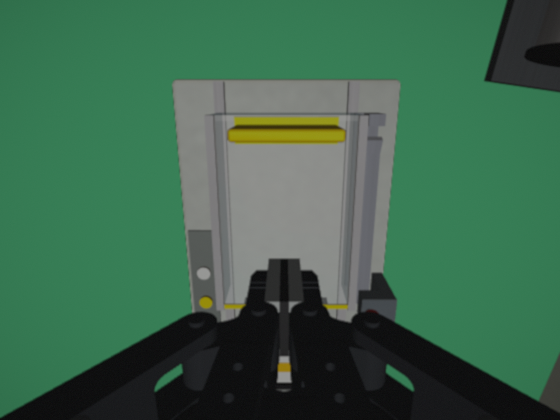

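```bash
python3 - <<'E'
from h import *
c=load('w9.png')
for u,v in((229,128.5),(345,128.5),(229,142),(345,142)):
    print(loc(pt(c,u,v,.127)).round(4))
print('tester end',loc(pt(c,174,81,.045)),loc(pt(c,399,80,.045)))
go(L(0,.25,.2),7.7)
E
```

```text
[-0.0333  0.2085]
[0.0341 0.2086]
[-0.0336  0.2007]
[0.0345 0.2008]
tester end [-0.08682211  0.23760143] [0.08756107 0.23858734]
units [ 6.400e-02 -3.336e+00 -8.800e-02  3.000e-03  1.500e-02 -3.000e-03] dist mm 100.12150420925701 t 10.1 tcp [0.5863 0.1165 0.1974] w 0.0002 F [ 0.6 -0.2  0.2]
```

```bash
python3 -m pendant '[[0.06,-3.2,0,0,0,0,0],[0.06,-3.2,0,0,0,0,0],[0.06,-3.2,1.5,0,0,0,0],[0.06,-3.2,3.1,0,0,0,0],[0.06,-3.2,3.1,0,0,0,0]]' 20; python3 -m pendant '[[0,0,0,0,0,0,0],[0,0,0,0,0,0,0]]'; python3 - <<'E'
from h import *
c=cap('wrist','w10.png');c=cap('side','s10.png')
go(L(0,.222,.105),7.7)
print(loc(r.read_state()['eef_pos']))
E
```

```text
time: 10.72
eef_pos: [0.5715, 0.2107, 0.1002]
tool_rot: [3.133, 0.209, -0.019]
wrist_force: [-0.4, -0.7, -0.2]
width: -0.0001
time: 10.98
eef_pos: [0.578, 0.2129, 0.1086]
tool_rot: [-3.134, -0.211, -0.008]
wrist_force: [0.8, -0.0, 1.0]
width: -0.0002
units [-0.073  0.827  0.102 -0.002 -0.032  0.001] dist mm 25.08585938528228 t 11.075 tcp [0.5774 0.2131 0.1081] w 0.0001 F [-0.5 -0.1 -0.2]
[0.00216547 0.24680026]
```

View pics/w10.png

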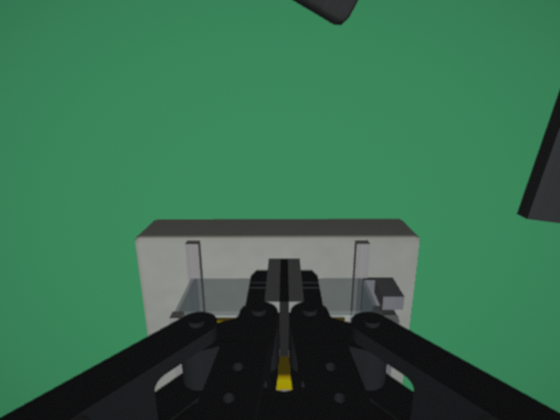

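View pics/s10.png

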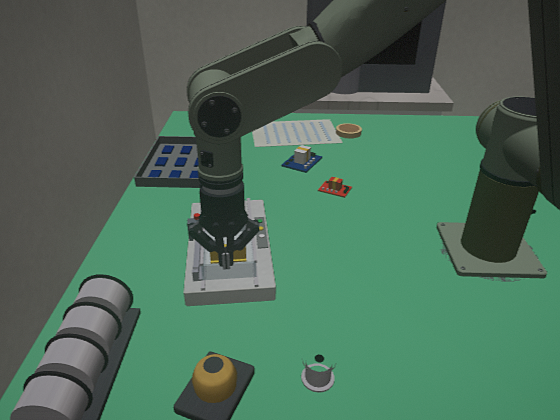

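Closed fingers stand behind the plate's +y face, about 25 mm away, with everything clear. Next a gentle approach to contact.

```bash
python3 -m pendant '[[-0.05,0.3,0.1,0,0,0,0],[-0.05,0.6,0.1,0,0,0,0],[-0.05,0.75,0.1,0,0,0,0],[-0.05,0.85,0.1,0,0,0,0],[-0.05,0.95,0.1,0,0,0,0]]'; python3 - <<'E'
from h import *
print(loc(r.read_state()['eef_pos']))
E
python3 -m pendant '[[0,0.1,0,0,0,0,0],[0,0.2,0,0,0,0,0],[0,0.3,0,0,0,0,0]]'; python3 - <<'E'
from h import *
s=r.read_state();print(loc(s['eef_pos']),s['wrist_force'][:2]@EY)
E
```

```text
time: 11.7
eef_pos: [0.5778, 0.1856, 0.1026]
tool_rot: [-3.132, -0.211, 0.0]
wrist_force: [-0.8, 5.9, -0.8]
width: -0.0001
[-0.00106971  0.21948325]
time: 12.08
eef_pos: [0.5788, 0.1778, 0.1026]
tool_rot: [-3.131, -0.212, -0.0]
wrist_force: [-0.1, 6.4, -0.9]
width: 0.0001
[-0.00110124  0.21169194] 6.3475841335020995
```

```bash
python3 -m pendant '[[0,0.2,0,0,0,0,0],[0,0.4,0,0,0,0,0],[0,0.65,0,0,0,0,0],[0,0.9,0,0,0,0,0],[0,1.15,0,0,0,0,0]]'; python3 - <<'E'
from h import *
s=r.read_state();print(.2195-loc(s['eef_pos'])[1],loc(s['eef_pos']),s['wrist_force'][:2]@EY)
E
python3 -m pendant '[[0,0.25,0,0,0,0,0],[0,0.5,0,0,0,0,0],[0,0.75,0,0,0,0,0],[0,0.95,0,0,0,0,0],[0,1.1,0,0,0,0,0]]'; python3 - <<'E'
from h import *
s=r.read_state();print(.2195-loc(s['eef_pos'])[1],loc(s['eef_pos']),s['wrist_force'][:2]@EY)
E
```

```text
time: 12.7
eef_pos: [0.5833, 0.145, 0.1026]
tool_rot: [-3.128, -0.212, 0.0]
wrist_force: [-1.2, 9.4, 0.1]
width: -0.0002
0.04098094824747717 [-0.00109107  0.17851905] 9.43555665070222
time: 13.32
eef_pos: [0.5878, 0.1118, 0.1026]
tool_rot: [-3.129, -0.212, 0.0]
wrist_force: [-1.3, 8.2, 0.4]
width: 0.0002
0.07446473723226804 [-0.00107869  0.14503526] 8.312783275736258
```

```bash
cat > f.py <<'E'
from h import *
s=r.read_state();print('travel %.4f x %.4f F %.1f t %.2f'%(.2195-loc(s['eef_pos'])[1],loc(s['eef_pos'])[0],s['wrist_force'][:2]@EY,s['time']))
E
python3 -m pendant '[[0,0.1,0,0,0,0,0],[0,0.2,0,0,0,0,0],[0,0.3,0,0,0,0,0],[0,0.4,0,0,0,0,0],[0,0.5,0,0,0,0,0]]' >/dev/null; python3 f.py
python3 -m pendant '[[0,0.06,0,0,0,0,0],[0,0.12,0,0,0,0,0]]' >/dev/null; python3 f.py
python3 -m pendant '[[0,0.06,0,0,0,0,0],[0,0.12,0,0,0,0,0]]' >/dev/null; python3 f.py
```

```text
travel 0.0897 x -0.0011 F 7.6 t 13.95
travel 0.0935 x -0.0011 F 8.3 t 14.20
travel 0.0971 x -0.0011 F 7.0 t 14.45
```

```bash

python3 -m pendant '[[0,0.06,0,0,0,0,0],[0,0.12,0,0,0,0,0]]' >/dev/null; python3 f.py
python3 -m pendant '[[0,0.06,0,0,0,0,0],[0,0.12,0,0,0,0,0]]' >/dev/null; python3 f.py
```

```text
travel 0.1007 x -0.0011 F 7.5 t 14.70
travel 0.1043 x -0.0011 F 7.4 t 14.95
```

```bash

python3 -m pendant '[[0,0.05,0,0,0,0,0],[0,0.1,0,0,0,0,0]]' >/dev/null; python3 f.py
python3 -m pendant '[[0,0.05,0,0,0,0,0],[0,0.1,0,0,0,0,0]]' >/dev/null; python3 f.py
```

```text
travel 0.1074 x -0.0011 F 6.2 t 15.20
travel 0.1103 x -0.0011 F 8.7 t 15.45
```

```bash

python3 -m pendant '[[0,0.05,0,0,0,0,0],[0,0.1,0,0,0,0,0]]' >/dev/null; python3 f.py
```

```text
travel 0.1133 x -0.0011 F 7.5 t 15.70
```

```bash

python3 -m pendant '[[0,0.05,0,0,0,0,0],[0,0.1,0,0,0,0,0]]' >/dev/null; python3 f.py
```

```text
travel 0.1163 x -0.0011 F 8.1 t 15.95
```

```bash

python3 -m pendant '[[0,0.05,0,0,0,0,0],[0,0.1,0,0,0,0,0]]' >/dev/null; python3 f.py
```

```text
travel 0.1193 x -0.0011 F 7.8 t 16.20
```

```bash

python3 -m pendant '[[0,0.05,0,0,0,0,0],[0,0.1,0,0,0,0,0]]' >/dev/null; python3 f.py
```

```text
travel 0.1212 x -0.0011 F 10.4 t 16.45
```

```bash

python3 -m pendant '[[0,0.03,0,0,0,0,0],[0,0.05,0,0,0,0,0]]' >/dev/null; python3 f.py
```

```text
travel 0.1221 x -0.0011 F 11.1 t 16.70
```

```bash

python3 -m pendant '[[0,0.03,0,0,0,0,0],[0,0.05,0,0,0,0,0]]' >/dev/null; python3 f.py; python3 - <<'E'
from h import *
c=cap('wrist','w11.png'); c=cap('side','s11.png'); cv2.imwrite('pics/s11c.png',cv2.resize(c['pixels'][180:310,170:290],None,fx=4,fy=4,interpolation=cv2.INTER_CUBIC))
E
```

```text
travel 0.1233 x -0.0011 F 12.4 t 16.95
```

View pics/w11.png

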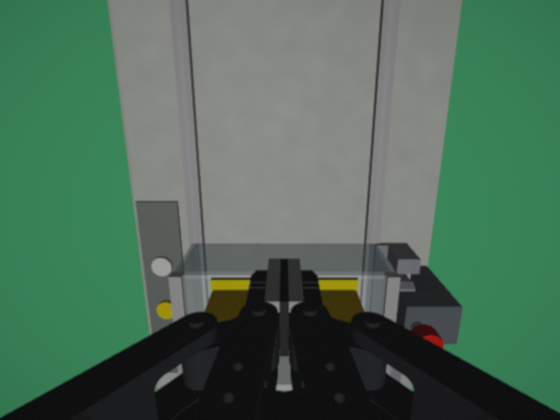

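View pics/s11c.png

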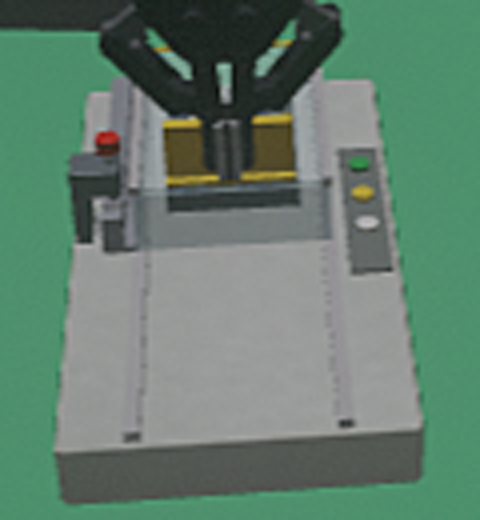

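Red pin is still up in the side view, at crop (107,142). The force is climbing the hump: 12.4 N at 123 mm. Keep creeping.

```bash

python3 -m pendant '[[0,0.03,0,0,0,0,0],[0,0.05,0,0,0,0,0]]' >/dev/null; python3 f.py
```

```text
travel 0.1248 x -0.0011 F 12.3 t 17.30
```

```bash

python3 -m pendant '[[0,0.03,0,0,0,0,0],[0,0.05,0,0,0,0,0]]' >/dev/null; python3 f.py
```

```text
travel 0.1261 x -0.0011 F 11.7 t 17.55
```

```bash

python3 -m pendant '[[0,0.03,0,0,0,0,0],[0,0.05,0,0,0,0,0]]' >/dev/null; python3 f.py
```

```text
travel 0.1276 x -0.0011 F 11.7 t 17.80
```

```bash

python3 -m pendant '[[0,0.03,0,0,0,0,0],[0,0.05,0,0,0,0,0]]' >/dev/null; python3 f.py
```

```text
travel 0.1290 x -0.0011 F 12.2 t 18.05
```

```bash

python3 -m pendant '[[0,0.03,0,0,0,0,0],[0,0.05,0,0,0,0,0]]' >/dev/null; python3 f.py
```

```text
travel 0.1338 x -0.0011 F 0.2 t 18.30
```

```bash

python3 -m pendant '[[0,0.03,0,0,0,0,0],[0,0.05,0,0,0,0,0]]' >/dev/null; python3 f.py
```

```text
travel 0.1365 x -0.0010 F 4.4 t 18.55
```

The force fell to about 0 N at about 132 mm: the click. Backing off and looking.

```bash

python3 -m pendant '[[0,-0.1,0,0,0,0,0],[0,-0.3,0,0,0,0,0],[0,-0.7,0,0,0,0,0],[0,-1.2,0,0,0,0,0],[0,-1.2,-0.5,0,0,0,0]]' ; python3 f.py; python3 - <<'E'
from h import *
c=cap('wrist','w12.png'); c=cap('side','s12.png'); cv2.imwrite('pics/s12c.png',cv2.resize(c['pixels'][180:310,170:290],None,fx=4,fy=4,interpolation=cv2.INTER_CUBIC))
E
```

```text
time: 19.18
eef_pos: [0.5897, 0.0871, 0.1165]
tool_rot: [-3.134, -0.215, 0.006]
wrist_force: [-0.2, 0.1, -0.2]
width: -0.0003
travel 0.0992 x -0.0025 F 0.1 t 19.18
```

View pics/w12.png

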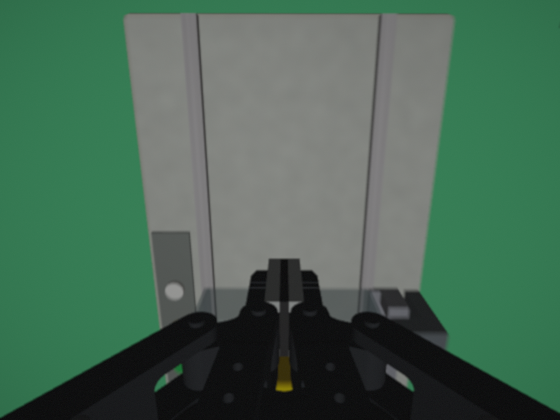

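View pics/s12c.png

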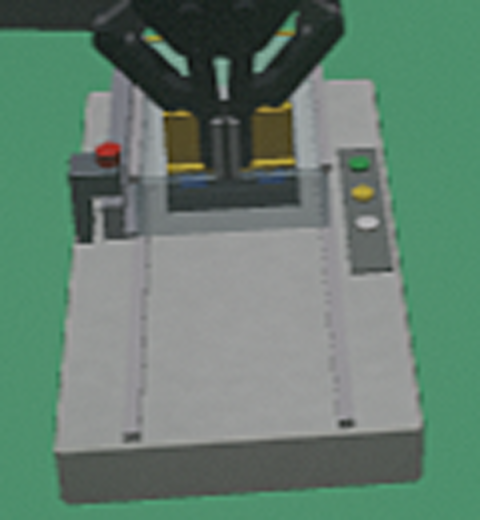

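The pin has dropped (side crop row 142 to 153) and the guard stayed put as the fingers withdrew. Now I'll rise clear and check that it holds over time.

```bash

python3 -m pendant '[[0,-1,-2,0,0,0,0],[0,-2,-4,0,0,0,0],[0,-2,-5,0,0,0,0],[0,-2,-5,0,0,0,0],[0,-2,-5,0,0,0,0]]' ; python3 - <<'E'
from h import *
c=cap('wrist','w13.png'); c=cap('side','s13.png')
E
python3 -m pendant '[[0,0,0,0,0,0,0],[0,0,0,0,0,0,0],[0,0,0,0,0,0,0],[0,0,0,0,0,0,0],[0,0,0,0,0,0,0]]'
python3 -m pendant '[[0,0,0,0,0,0,0],[0,0,0,0,0,0,0],[0,0,0,0,0,0,0],[0,0,0,0,0,0,0],[0,0,0,0,0,0,0]]'
python3 - <<'E'
from h import *
c=cap('wrist','w14.png'); d=cap('side','s14.png');t=cap('top','t14.png')
f=lambda n:cv2.resize(cv2.imread('pics/'+n)[180:310,170:290],None,fx=3.3,fy=3.3,interpolation=cv2.INTER_CUBIC)
cv2.imwrite('pics/cmp.png',np.hstack([f('s13.png'),f('s14.png')]))
for n in('w13.png','w14.png','s13.png','s14.png'):pass
print(np.abs(cv2.imread('pics/s13.png')[180:310,170:290].astype(int)-cv2.imread('pics/s14.png')[180:310,170:290]).max())
E
```

```text
time: 19.9
eef_pos: [0.5829, 0.1445, 0.2669]
tool_rot: [3.134, 0.211, -0.001]
wrist_force: [0.3, -0.2, -1.1]
width: -0.0
time: 20.62
eef_pos: [0.5834, 0.145, 0.2677]
tool_rot: [-3.134, -0.212, -0.0]
wrist_force: [0.6, 0.6, 0.3]
width: -0.0002
time: 21.25
eef_pos: [0.5833, 0.145, 0.2676]
tool_rot: [-3.134, -0.212, -0.0]
wrist_force: [0.1, -1.0, -0.7]
width: 0.0004
7
```

View pics/cmp.png

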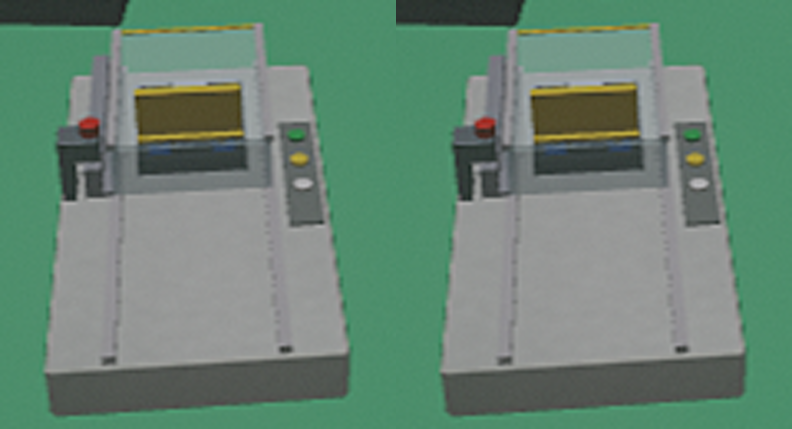

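View pics/w14.png

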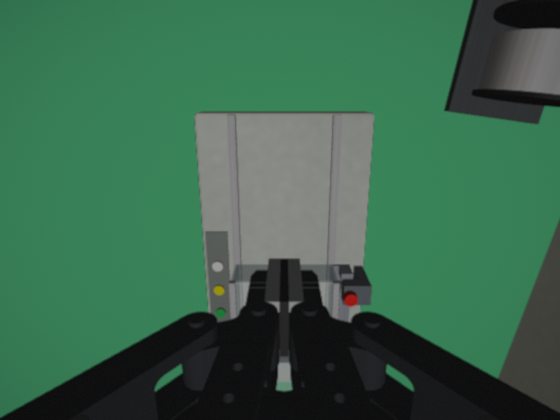

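View pics/t14.png

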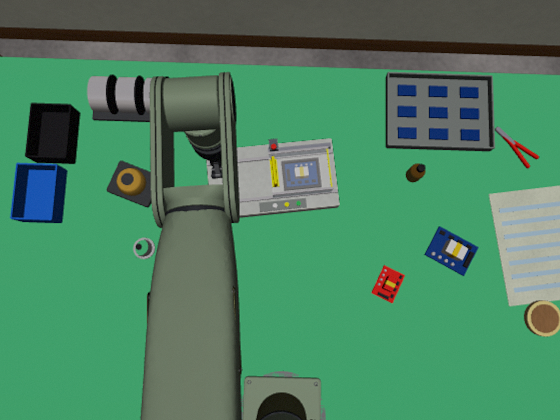

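The two side views, taken 1.4 s apart, match: the guard is holding shut, and the pin is down at crop (88,125). In the top view the board lies under the guard at (301,173). The bottle (416,172), spool (144,248) and cleaner (131,184) are where they were at the start. Handing in.

```bash
python3 -c "
from plant import r
print(r.close_job())"
```

```text
the job is handed in; nothing more can be done
None
```

The job is done and handed in at about 21 s of the 53 s allowed; no verdict was reported.

- **Board:** I gripped the small blue board by its block, set it in the nest and let go. The tool height at contact was 49.0 mm above its height at the pick, which matches the pocket floor. The picture after release showed even gaps all round.
- **Guard:** I pushed the yellow plate with closed fingers. The force rose to about 12 N on the hump, then fell to about 0 N at roughly 132 mm of travel, and the last reading before I backed off was 4.4 N.
- **Last checks:** The red pin had dropped and the guard stayed shut with the arm clear, in two side views 1.4 s apart. The bottle, spool and tip cleaner had not moved in the top view, and the robot was touching nothing.
- **Small disagreements:** The top and wrist cameras put the nest about 2 mm apart in x, and I used the wrist camera. The pin drop was only about 3 pixels in the side view, so I saw that it dropped but could not measure the 10 to 12 mm.

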